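# Fetch the weighing cup from behind the jars

## Task

To get the top cup of the nested steel pair at the back of the wooden display stand onto the scale, first clear all three jars from the stand onto the marble board, leaving the cups alone meanwhile. Then lift the top cup straight out and stand it upright on the scale plate with its foot inside the engraved ring, and after that put every jar back upright on the very disc it came from. Leave the lower cup and the two small tins on the stand where they are, and do not tip any jar.

Things in the scene. Friction and masses are not known exactly. Their poses are not given: they have to be found in the camera images.
- jar_lid: round glass jar with brownish contents and a flat steel screw lid: body 62 mm across, 115 mm tall, lid 60 mm across and 25 mm tall on top, 140 mm in all. Rigid; can be lifted by the lid. About 0.4 kg. Origin: centre of its underside, z up.
- jar_square: square glass jar with pale contents and a flat black square lid: body 56 x 56 mm, 130 mm tall, lid 54 x 54 mm and 25 mm tall on top, 155 mm in all. Its x and y axes are normal to its flat sides. Rigid; can be lifted by the lid. About 0.42 kg. Origin: centre of its underside, z up.
- jar_cork: round glass jar with grey-brown contents, sloping shoulders and a wide cork: body 58 mm across up to 118 mm, neck 38 mm across up to 140 mm, cork 44 mm across and 30 mm tall on top, 170 mm in all. Rigid (the cork does not come off); can be lifted by the cork. About 0.38 kg. Origin: centre of its underside, z up.
- cup_upper: the top one of two alike open steel cups, nested: 60 mm tall, upper half (from 30 mm to the rim) a straight cylinder 62 mm across, below it a shoulder and a foot 51 to 53 mm across; wall 2.5 mm, inside 30 mm deep (the foot is solid). It sits with its shoulder on the rim of the lower cup, so its rim is 32 mm above that rim, its foot reaches 28 mm down into the lower cup (2 mm of play), and it lifts straight up. 0.12 kg. Origin: centre of its underside, z up.
- cup_lower: the lower one of the two cups, same shape, standing on the back disc of the stand; it stays there. Origin: centre of its underside.
- stand: fixed wooden plank 200 x 270 mm, 12 mm thick (top surface at z = 12 mm). Four dark round discs, 72 mm across and flush, are let into it, centred at (x, y) = (0, 90), (-50, 0) and (0, -90) mm (the jars' places, one jar on each, which jar on which differs each time, up to 5 mm off centre) and (45, 0) mm (the cups). Origin: on its underside below the point midway between the two outer jar discs; x points to the back (away from the robot), the long side lies along y.
- board: fixed white marble slab 270 x 170 x 12 mm on the counter to one side of the stand (left or right differs), the side area for all three jars. Origin: centre of its underside; x along its 270 mm side (pointing away from the robot), top at z = 12 mm.
- scale: fixed white bench scale on the other side of the stand: housing 245 x 190 mm, with a square steel plate 170 x 170 mm whose top is 55 mm above the counter. In the middle of the plate is an engraved ring of 84 mm outer diameter. Origin: on the counter, straight below the centre of the ring; x points away from the robot, keys at the -x side.
- tin_round: small round tin with dark lid, 38 mm across, 34 mm tall, on a back corner of the stand; a bystander. Origin: centre of its underside.
- tin_oblong: small oblong tin with dark lid, 31 x 43 mm, 28 mm tall, on the other back corner of the stand; a bystander. Origin: centre of its underside.

How it is judged:
By the outcome, as a careful person would: the job done as asked, in the order asked, and still so for the second after the job is handed in, with the robot touching nothing.
It also fails if it takes over 147 s, if anything falls off the work surface, if the arm or the gripper's body presses on something with over 40 N, if the wrist force passes 120 N, or if a joint passes its speed limit or range.

## Robot

A 6-joint arm with a two-finger parallel gripper is mounted at the origin on the work surface. World frame = base frame: x ahead of the robot, y to its left, z up, the work surface at z = 0. Lengths are in mm, angles in rad, forces in N, time in s.
With the tool pointing down it reaches from about 250 to 800 mm from the base axis. Payload 8.5 kg.
Tool frame: the origin (TCP) lies between the finger pads; the fingertips stand 22 mm ahead of it and the grasp point (between the pads) lies 3 mm ahead of it (arm.nose_length is the distance from the TCP to the fingertips, in mm); y points along the fingers, z is the direction in which the jaws open and shut, and the axes are right-handed (so a half turn about y gives the same grasp; the last joint's range is limited). The gripper opens to 85 mm and grips with 20 to 120 N. Pads are 22 mm wide; open, the fingers measure 114 mm over their backs; the gripper's body (76 mm by 85 mm) begins 54 mm behind the grasp point. The pads swing forward as they close: fully open they stand 13 mm farther back than shut.
Start: joints at [1.167, 0.238, -0.013, 1.319, 0, 1.571], TCP at [206.261, 482.736, 219.976] pointing down, gripper open.
Joint ranges: [-2.66, 2.66], [-1.03, 1.9], [-1.14, 1.46], [-1.82, 2.27], [-1.45, 1.34], [-3.14, 3.14]. Speed limits (rad/s): [2.22, 2.22, 2.79, 3.14, 3.14, 3.14].

## Interface

Orientations are given as a rotation vector (axis times angle).
In Python, from workcell import status, read_camera, arm, nets gives the robot as it stands.
- The arm moves only by the shell command python3 -m jog 'ROWS'. ROWS is JSON, a list of rows, each a list of 5 numbers: the opening in per cent of the stroke, from 0 (shut) to 100 (fully open), then the shift along the tool's x, y, z in mm, then the turn about the tool's y in degrees. In form: [[fingers, tx, ty, tz, yaw], ...]. A call has 1 to 8 rows; each row shifts and turns the commanded pose from where the row before left it, along the tool's axes as they then stand; what a row does not reach is not made up. A row lasts 1/12 s, in which the tool goes at most 41.7 mm and 7.16 degrees, less where a joint would pass 70% of its speed; a pose out of reach is approached as far as the arm can. A call is refused whole if a number of a shift passes 41.7 or a number of a turn 7.16, either way. A call with a gripper value outside its range is refused whole. The fingers move at their own pace and stop on an object; the grip force is fixed at half the most. Time passes only in rows, so rows that do not move let the fingers close. It gives the time, the measured TCP pose, the force and the opening at its end, in the units of the state.
- status.read_state(): the state, without advancing time (a new reading comes with each control period).
- read_camera(name): name is "side" or "top" or "wrist"; returns a dict with "frame" (480x640x3 uint8, red, green, blue), "camera_matrix" (3x3 intrinsics, pixels), "origin" and "attitude" of the camera in the world. Camera axes: x right, y up, looking along -z (the intrinsics and any distortion apply to the point x, -y, -z); pixel columns grow to the right and rows downward; lengths in mm; the calibration is good to about 2 mm. A picture is of the moment at which its call begins. There is no depth.
- arm.close_job(): hands the job in, once; it reports no verdict.
Trained networks look in the newest picture that a camera, given by its name, has taken for a name from the list of things; names that differ only in an ending like _2 or _b are one class to them, and where a whole thing is asked for, a point or a joint stands for the part that bears it (a point fixed in the world has none). Each returns a list of dicts, best first, with "p" (0 to 1); they miss things now and then, are a little off and sometimes report something else, mostly with a low value. They report only what shows in the picture. A call takes as long as a camera call.
- nets.spot_in(label, camera): "box" ([left, top, width, height] in pixels, round what is visible of it).
The state is a dict: "time_s": time; "q": joint angles; "qd": joint speeds; "effort": joint torques, N m; "tool_pos": TCP position; "orientation": TCP orientation; "contact_force": force on the tool from outside, world axes, zero at the start; "torque": the same for the moment, N m; "width": finger opening in mm.
Only numpy, scipy, OpenCV 4.12 (cv2) and the standard library are available. Lean on these libraries where they do the work, as an engineer would, in place of code of your own. Each camera call takes 0.05 s, during which the arm holds its last target. There are 200 camera calls.

## Working session

There is one attempt and no reset: what is moved stays moved. The work goes in short steps, Python scripts to look and compute and a shell command to move; the robot and the scene stay as the last step left them, time stands still between calls to the robot, and variables do not carry over. Pictures are saved under pics/ and viewed, about 12 in all and at most 16, crops included, and the job is handed in when it is done.

```bash
ls; mkdir -p pics; cat > h.py <<'E'
import numpy as np, cv2
from scipy.spatial.transform import Rotation as R
from workcell import status, read_camera, arm, nets
def att(c):
    a=np.array(c["attitude"],float)
    return a if a.shape==(3,3) else R.from_rotvec(a).as_matrix()
def ray(c,u,v):
    d=np.linalg.inv(np.array(c["camera_matrix"]))@[u,v,1]
    return att(c)@(d*[1,-1,-1])
def at_z(c,u,v,z):
    o=np.array(c["origin"]);d=ray(c,u,v); return o+d*(z-o[2])/d[2]
def proj(c,p):
    q=(att(c).T@(np.array(p,float)-c["origin"]))*[1,-1,-1]
    k=np.array(c["camera_matrix"])@q; return k[:2]/k[2]
E
python3 - <<'E'
from h import *
s=status.read_state(); print({k:np.round(v,3).tolist() for k,v in s.items()})
print(R.from_rotvec(s["orientation"]).as_matrix().round(3))
for n in("top","side"):
    c=read_camera(n); print(n,[k for k in c],c["camera_matrix"],c["origin"],c["attitude"])
    cv2.imwrite(f"pics/{n}0.png",c["frame"][...,::-1])
    for l in("jar_lid","jar_square","jar_cork","cup_upper","cup_lower","stand","board","scale","tin_round","tin_oblong"):
        print(l,[(round(d["p"],2),np.round(d["box"],1).tolist()) for d in nets.spot_in(l,n)[:3]])
print(status.read_state()["time_s"])
E
```

```text
pics
{'time_s': 0.0, 'q': [1.167, 0.239, -0.014, 1.319, -0.0, 1.571], 'qd': [0.001, -0.0, -0.002, -0.0, -0.001, -0.0], 'effort': [-0.001, -53.877, 34.644, 0.018, -0.0, 0.0], 'tool_pos': [206.12, 482.387, 219.388], 'orientation': [-1.549, 0.317, -0.317], 'contact_force': [-0.477, 0.147, 0.348], 'torque': [0.02, -0.02, -0.008], 'width': 85.17}
[[ 0.92  -0.001  0.393]
 [-0.393 -0.001  0.92 ]
 [ 0.    -1.    -0.001]]
top ['frame', 'camera_matrix', 'origin', 'attitude'] [[516.96372219   0.         321.21029915]
 [  0.         516.96372219 238.26336203]
 [  0.           0.           1.        ]] [ 4.01274406e+02 -3.60644897e-01  1.15657663e+03] [ 0.1171613  -0.13991849 -1.54225038]
jar_lid [(0.73, [281.1, 269.0, 35.2, 34.6])]
jar_square [(0.78, [241.6, 234.0, 38.3, 41.5])]
jar_cork [(0.81, [333.7, 258.8, 28.9, 33.4])]
cup_upper [(0.81, [296.3, 228.8, 28.9, 28.8])]
cup_lower []
stand [(0.86, [236.7, 217.5, 132.8, 108.9])]
board [(0.71, [432.9, 211.9, 81.3, 125.8])]
scale [(0.72, [254.7, 218.3, 21.6, 18.7]), (0.69, [105.0, 234.9, 97.3, 117.6])]
tin_round [(0.53, [350.5, 236.7, 15.7, 19.2])]

[... 179 characters left out ...]
]
 [  0.         435.00700182 242.24813595]
 [  0.           0.           1.        ]] [973.90620559 511.93840381 728.28501775] [0.33023989 0.95207297 2.31183362]
jar_lid [(0.59, [345.8, 193.4, 31.4, 35.3])]
jar_square [(0.88, [346.1, 223.9, 40.9, 76.5]), (0.51, [345.7, 192.6, 32.9, 35.6])]
jar_cork [(0.56, [309.6, 167.2, 24.4, 60.6])]
cup_upper [(0.65, [304.4, 223.2, 33.8, 30.1]), (0.64, [311.0, 249.5, 25.7, 20.2])]
cup_lower [(0.95, [308.2, 247.6, 27.6, 23.9])]
stand [(0.94, [279.5, 208.2, 131.4, 112.0])]
board [(0.76, [193.9, 147.4, 117.3, 69.2])]
scale [(0.85, [399.1, 268.0, 161.9, 151.9])]
tin_round [(0.71, [284.2, 222.0, 15.7, 20.8])]
tin_oblong [(0.56, [326.2, 284.9, 21.9, 25.6])]
1.1
```

```bash
python3 - <<'E'
import cv2
a=cv2.imread("pics/top0.png")[190:370,90:530]
cv2.imwrite("pics/top0c.png",cv2.resize(a,None,fx=1.8,fy=1.8,interpolation=cv2.INTER_CUBIC))
b=cv2.imread("pics/side0.png")
cv2.imwrite("pics/side0b.png",cv2.resize(b[130:440,180:580],(800,620))[:600])
E
```

```text
(no output)
```

View pics/top0c.png

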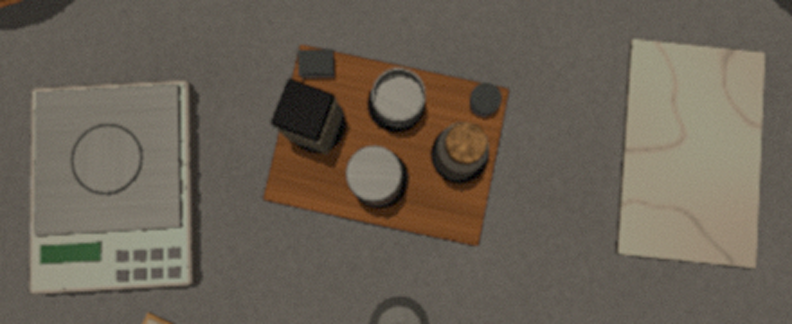

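View pics/side0b.png

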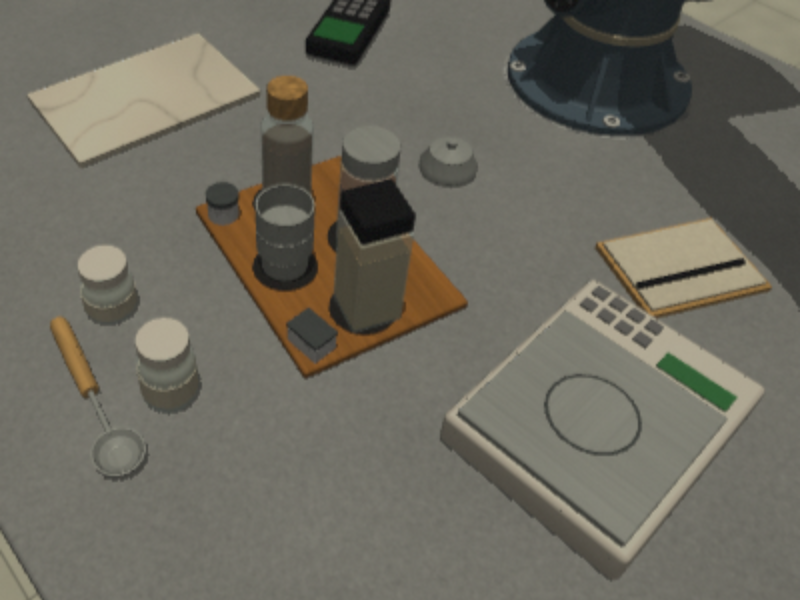

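```bash
python3 - <<'E'
from h import *
c=read_camera("top")
P=lambda x,y,z: at_z(c,x/1.8+90-.2,y/1.8+190-.2,z)[:2]
def fit(pts,z):
    w=np.array([P(*p,z) for p in pts]); m=w.mean(0)
    e=(w[0]-w[3]+w[1]-w[2]); print("centre",m.round(1),"x-axis yaw",np.degrees(np.arctan2(e[1],e[0])).round(1),[np.linalg.norm(w[i]-w[i-1]).round(0) for i in range(4)]); return m,np.arctan2(e[1],e[0])
m,a=fit([(301,44),(508,89),(480,244),(264,200)],12)
fit([(632,39),(764,52),(757,267),(619,254)],12)
print("scale");fit([(34,91),(178,86),(182,233),(38,235)],55); print(P(107,159,55))
Rm=np.array([[np.cos(a),-np.sin(a)],[np.sin(a),np.cos(a)]])
for n,x,y,z in[("sq",0,0,167),("lid",375,175,152),("cork",466,143,182),("cup",398,98,104),("tinr",486,99,46),("tino",317,63,40)]:
    p=P(x,y,z) if n!="sq" else fit([(287,81),(341,97),(320,142),(275,122)],167)[0]
    print(n,p.round(1),"in stand",(Rm.T@(p-m)).round(1))
for d in[(0,90),(-50,0),(0,-90),(45,0)]: print(d,(m+Rm@d).round(1))
E
```

```text
centre [520.4  18.4] x-axis yaw -10.1 [np.float64(199.0), np.float64(265.0), np.float64(194.0), np.float64(268.0)]
centre [ 520.1 -359.3] x-axis yaw -4.1 [np.float64(268.0), np.float64(168.0), np.float64(268.0), np.float64(169.0)]
scale
centre [487.3 347. ] x-axis yaw 6.0 [np.float64(170.0), np.float64(171.0), np.float64(174.0), np.float64(167.0)]
[488.81688301 348.4450633 ]
centre [537.2 105.2] x-axis yaw -18.5 [np.float64(46.0), np.float64(61.0), np.float64(53.0), np.float64(53.0)]
sq [537.2 105.2] in stand [ 1.3 88.4]
lid [471.   29.4] in stand [-50.5   2.1]
cork [504.9 -66.1] in stand [ -0.4 -85.9]
cup [562.9   7.3] in stand [43.8 -3.5]
tinr [573.3 -98.7] in stand [  72.7 -106. ]
tino [613.3 107.6] in stand [ 75.8 104.1]
(0, 90) [536.2 107. ]
(-50, 0) [471.2  27.2]
(0, -90) [504.5 -70.1]
(45, 0) [564.7  10.5]
```

```bash
python3 -m jog '[[100,0,-25,0,-5.78],[100,0,-25,0,-5.78],[100,0,-25,0,-5.78],[100,0,-25,0,-5.78],[100,16,0,-30,0],[100,16,0,-30,0],[100,16,0,-30,0],[100,16,0,-30,0]]'; python3 -m jog '[[100,16,0,-30,0],[100,16,0,-30,0],[100,16,0,-30,0],[100,16,0,-30,0],[100,16,0,-30,0],[100,16,0,-30,0],[100,16,0,-30,0],[100,16,0,-30,0]]'; python3 - <<'E'
from h import *
s=status.read_state(); print(s["time_s"],np.round(s["tool_pos"],1),R.from_rotvec(s["orientation"]).as_matrix().round(3).tolist(),arm.nose_length)
c=read_camera("wrist"); cv2.imwrite("pics/w1.png",c["frame"][...,::-1]); print(c["camera_matrix"],c["origin"],c["attitude"])
for l in("jar_cork","jar_lid","jar_square","cup_upper"): print(l,[(round(d["p"],2),np.round(d["box"],1).tolist()) for d in nets.spot_in(l,"wrist")[:2]])
E
```

```text
time_s: 1.82
tool_pos: [270.5, 361.6, 320.0]
orientation: [-1.571, -0.001, 0.0]
contact_force: [0.8, 0.1, 0.4]
width: 85.5
time_s: 2.48
tool_pos: [398.6, 121.1, 320.2]
orientation: [-1.571, -0.0, -0.001]
contact_force: [0.8, 0.1, 0.4]
width: 85.7
2.4833 [398.6 121.1 320.2] [[1.0, 0.001, 0.0], [-0.0, 0.0, 1.0], [0.001, -1.0, 0.0]] 22.0
[[372.39133877   0.         320.64776622]
 [  0.         372.39133877 247.41514709]
 [  0.           0.           1.        ]] [324.07783435 120.9836872  474.79991347] [-0.2280885  -0.22907777  1.55808169]
jar_cork [(0.62, [86.5, 259.1, 115.8, 112.4])]
jar_lid [(0.74, [190.9, 235.4, 84.2, 92.2])]
jar_square [(0.8, [273.4, 275.9, 70.7, 122.7])]
cup_upper [(0.55, [205.7, 328.1, 44.0, 52.9])]
```

View pics/w1.png

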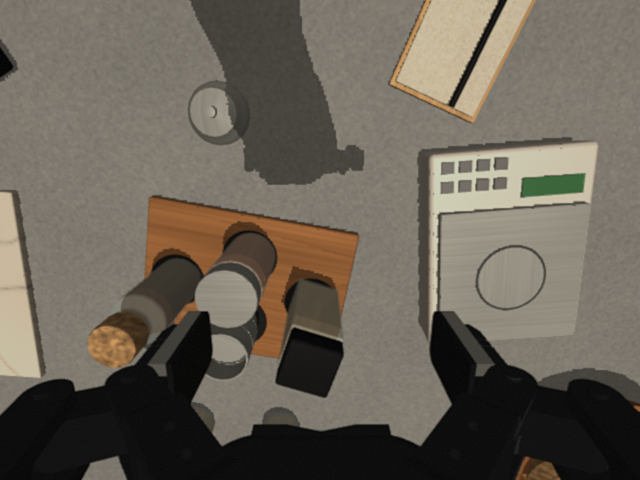

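```bash
python3 - <<'E'
from h import *
c=read_camera("wrist")
P=lambda x,y,z: at_z(c,x,y,z)[:2]
print("cork",P(114,341,182).round(1),"lid",P(227,295,152).round(1),"cup",P(228,353,104).round(1),"ring",P(511,277.5,55).round(1))
w=np.array([P(*p,167) for p in[(289,333),(342,345),(327,396),(277,382)]]); print("sq",w.mean(0).round(1))
for i in range(4): e=w[i]-w[i-1]; print(np.linalg.norm(e).round(1),np.degrees(np.arctan2(e[1],e[0])).round(1))
E
```

```text
cork [497.4 -60.6] lid [466.6  34.6] cup [559.3  17.4] ring [487.4 352.2]
sq [532.  111.2]
54.6 166.3
50.9 75.6
58.2 -13.8
51.0 -108.5
```

```bash
python3 -m jog '[[100,20,0,-35,0],[100,20,0,-35,0],[100,20,0,-35,0],[100,20,0,-35,0],[100,20,0,-35,0],[100,0,30,-9,0],[100,0,30,0,0],[100,0,30,0,0]]'; python3 - <<'E'
from h import *
c=read_camera("wrist"); cv2.imwrite("pics/w2.png",c["frame"][...,::-1]); 
s=status.read_state(); print(s["tool_pos"],proj(c,[499,-60.6,182]),proj(c,[504.9,-66,182]),[(d["p"],d["box"]) for d in nets.spot_in("jar_cork","wrist")[:2]])
E
```

```text
time_s: 3.45
tool_pos: [498.6, -60.9, 228.9]
orientation: [-1.571, -0.001, -0.0]
contact_force: [0.7, -0.4, -0.2]
width: 85.8
[495.46958282 -60.07983148 223.08651605] [321.12039859 271.47926309] [311.81482626 281.02895874] [(0.79, [274.4, 191.3, 82.0, 124.3])]
```

View pics/w2.png

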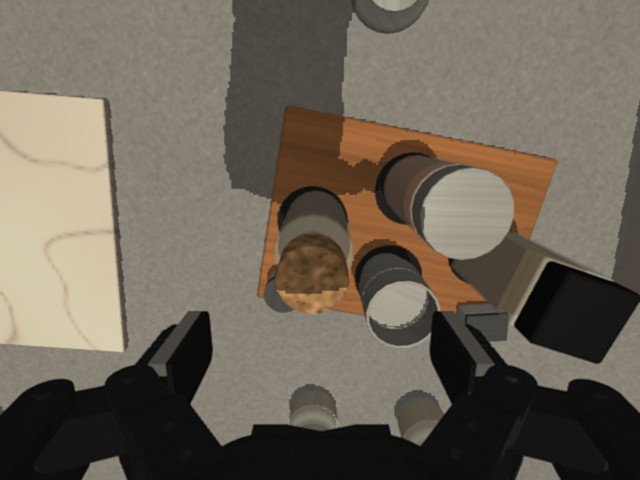

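```bash
python3 - <<'E'
from h import *
for i in range(2):
    c=read_camera("wrist"); s=status.read_state(); print(np.round(s["tool_pos"],1),np.round(s["q"],3),np.round(s["qd"],3),np.round(c["origin"],1),at_z(c,314,277,182).round(1))
E
```

```text
[496.8 -60.  228.9] [-0.12   0.196 -0.046  1.333  0.    -0.122] [-0.001 -0.029  0.086  0.036 -0.002 -0.003] [422.3 -60.2 381.2] [497.8 -63.6 182. ]
[498.1 -60.2 230.8] [-0.12   0.195 -0.043  1.334 -0.    -0.122] [-0.004 -0.018  0.046  0.008 -0.002 -0.002] [423.  -60.3 383.8] [500.4 -63.8 182. ]
```

```bash
python3 -m jog '[[100,2,15,-2,0],[100,2,15,-2,0],[100,0,15,0,0],[100,0,8,0,0],[100,0,5,0,0],[100,0,0,0,0],[100,0,0,0,0]]'; python3 - <<'E'
from h import *
c=read_camera("wrist"); cv2.imwrite("pics/w3.png",c["frame"][...,::-1]); print(np.round(status.read_state()["tool_pos"],1))
E
```

```text
time_s: 4.23
tool_pos: [502.7, -65.1, 173.1]
orientation: [-1.571, -0.001, -0.001]
contact_force: [0.5, -0.4, 0.4]
width: 85.1
[502.7 -65.2 173.2]
```

View pics/w3.png

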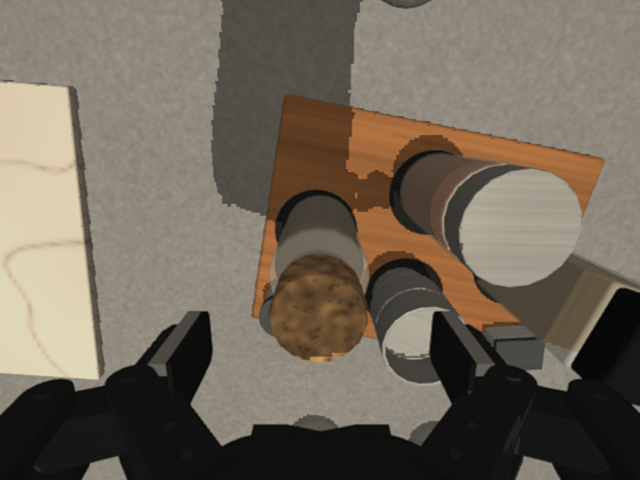

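```bash
python3 - <<'E'
from h import *
c=read_camera("wrist"); print(at_z(c,319,313,182).round(1))
E
python3 -m jog '[[0,0,0,-0.8,0],[0,0,0,0,0],[0,0,0,0,0],[0,0,0,0,0],[0,0,0,0,0],[0,0,0,0,0],[0,0,0,0,0],[0,0,0,0,0]]'; python3 - <<'E'
from h import *
print(status.read_state()["contact_force"])
c=read_camera("wrist"); cv2.imwrite("pics/w4.png",c["frame"][...,::-1])
E
```

```text
[501.5 -65.9 182. ]
time_s: 5.0
tool_pos: [502.1, -66.2, 172.0]
orientation: [-1.571, 0.0, -0.0]
contact_force: [-0.0, -1.0, -0.3]
width: 0.2
[-0.01104123 -0.98751481 -0.31287876]
```

View pics/w4.png

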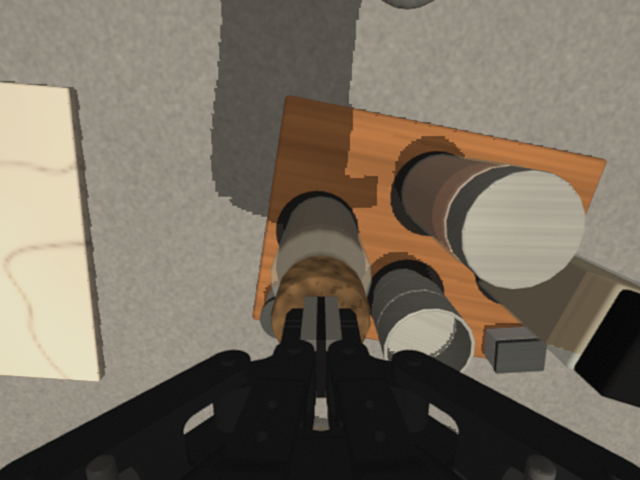

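```bash
python3 - <<'E'
from h import *
c=read_camera("wrist"); s=status.read_state()
print(s["tool_pos"],c["origin"],s["width"]); t=np.array(s["tool_pos"])
for z in(30,20,10,0,-10,-20,-22,-30): print(z,proj(c,t+[0,0,z]).round(1),"x+11",proj(c,t+[11,0,z]).round(1))
print(R.from_rotvec(c["attitude"]).as_matrix().round(3))
E
```

```text
[502.0966043  -66.16122853 171.98815803] [427.68879349 -66.19657463 326.59749419] -0.14543748449998536
30 [320.7 341.6] x+11 [320.7 366.8]
20 [320.7 328.5] x+11 [320.7 352.4]
10 [320.7 317. ] x+11 [320.7 339.7]
0 [320.7 306.8] x+11 [320.7 328.4]
-10 [320.6 297.6] x+11 [320.7 318.3]
-20 [320.6 289.4] x+11 [320.6 309.2]
-22 [320.6 287.9] x+11 [320.6 307.5]
-30 [320.6 282. ] x+11 [320.6 300.9]
[[ 0.001 -0.958 -0.286]
 [ 1.     0.001 -0.   ]
 [ 0.    -0.286  0.958]]
```

```bash
python3 - <<'E'
from h import *
c=read_camera("side"); s=status.read_state(); t=np.array(s["tool_pos"]); f=c["frame"][...,::-1].copy()
for z in(150,165,182): print(z,at_z(c,324,174,z).round(1))
a=proj(c,t);b=proj(c,t-[0,0,22]);print(a,b,t)
x0,y0=int(a[0])-100,int(a[1])-90
g=cv2.resize(f[y0:y0+150,x0:x0+200],None,fx=4,fy=4,interpolation=cv2.INTER_CUBIC)
for p,col in((a,(0,0,255)),(b,(0,255,0))): cv2.circle(g,tuple(int(v) for v in (p-[x0,y0])*4),4,col,-1)
cv2.imwrite("pics/s5.png",g)
E
```

```text
150 [477.8 -97.6 150. ]
165 [490.7 -81.8 165. ]
182 [505.3 -63.9 182. ]
[324.45627726 176.7919667 ] [324.38769968 185.08208041] [502.1087041  -66.14576448 172.00832733]
```

View pics/s5.png

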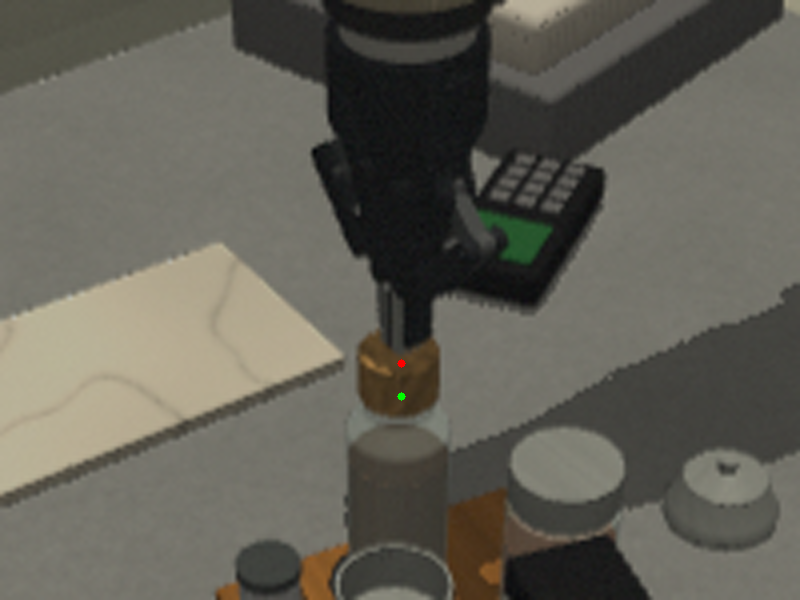

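```bash
python3 -m jog '[[100,0,-10,0,0],[100,0,0,0,0],[100,0,0,0,0],[100,0,0,0,0],[100,0,0,0,0],[100,0,0,0,0],[100,0,0,0,0]]'; python3 -m jog '[[100,0,20,0,0],[100,0,15,0,0],[100,0,6,0,0],[100,0,0,0,0],[100,0,0,0,0]]'; python3 -m jog '[[0,0,0,0,0],[0,0,0,0,0],[0,0,0,0,0],[0,0,0,0,0],[0,0,0,0,0],[0,0,0,0,0],[0,0,0,0,0],[0,0,0,0,0]]'
```

```text
time_s: 5.73
tool_pos: [502.0, -66.1, 181.9]
orientation: [-1.571, 0.0, -0.0]
contact_force: [-0.0, 0.7, -0.3]
width: 83.4
time_s: 6.15
tool_pos: [502.1, -66.1, 141.2]
orientation: [-1.571, 0.001, 0.0]
contact_force: [-0.0, -0.2, 0.3]
width: 85.7
time_s: 6.82
tool_pos: [502.6, -66.2, 141.9]
orientation: [-1.571, -0.001, -0.001]
contact_force: [-1.2, -0.6, 5.0]
width: 42.5
```

```bash
python3 -m jog '[[0,0,-8,0,0],[0,0,-17,0,0],[0,0,-25,0,0],[0,0,-20,0,0],[0,4,0,-12,0],[0,9,0,-25,0],[0,9,0,-25,0],[0,9,0,-25,0]]'; python3 -m jog '[[0,9,0,-25,0],[0,9,0,-25,0],[0,9,0,-25,0],[0,9,0,-25,0],[0,9,0,-25,0],[0,9,0,-25,0],[0,9,0,-25,0],[0,9,0,-25,0]]'; python3 -m jog '[[0,0,0,-12,0],[0,0,0,0,0],[0,0,20,0,0],[0,0,20,0,0],[0,0,15,0,0],[0,0,8,0,0],[0,0,0,0,0],[0,0,0,0,0]]'
```

```text
time_s: 7.48
tool_pos: [533.2, -154.4, 210.7]
orientation: [-1.571, -0.0, 0.001]
contact_force: [0.4, 0.1, -3.1]
width: 42.6
time_s: 8.15
tool_pos: [604.8, -355.0, 209.9]
orientation: [-1.57, 0.001, 0.001]
contact_force: [0.9, 0.9, -3.0]
width: 42.5
time_s: 8.82
tool_pos: [604.8, -364.8, 148.2]
orientation: [-1.571, 0.0, 0.0]
contact_force: [-0.4, -0.2, -2.6]
width: 42.8
```

```bash
python3 -m jog '[[0,0,3,0,0],[0,0,2,0,0],[0,0,1,0,0],[0,0,0,0,0]]'; python3 -m jog '[[0,0,0.7,0,0],[0,0,0,0,0]]'
```

```text
time_s: 9.15
tool_pos: [605.1, -365.2, 142.3]
orientation: [-1.571, -0.0, -0.0]
contact_force: [0.3, 0.0, -2.8]
width: 42.3
time_s: 9.32
tool_pos: [605.3, -365.3, 142.0]
orientation: [-1.571, -0.0, -0.001]
contact_force: [-0.6, 1.4, 1.7]
width: 42.2
```

```bash
python3 -m jog '[[100,0,0,0,0],[100,0,0,0,0],[100,0,0,0,0],[100,0,0,0,0],[100,0,0,0,0],[100,0,0,0,0],[100,0,-20,0,0],[100,0,-25,0,0]]'; python3 -m jog '[[100,0,-25,0,0],[100,-10,0,28,0],[100,-10,0,28,0],[100,-10,0,28,0],[100,-10,0,28,0],[100,-10,0,28,0],[100,-10,0,28,0],[100,-10,0,28,0]]'; python3 -m jog '[[100,-10,0,28,0],[100,-10,0,28,0],[100,-10,0,28,0],[100,-10,0,28,0],[100,-10,0,28,0],[100,-10,0,28,0],[100,-10,0,28,0],[100,0,0,0,0]]'; python3 - <<'E'
from h import *
for i in range(6): c=read_camera("wrist")
cv2.imwrite("pics/w6.png",c["frame"][...,::-1]); print(np.round(status.read_state()["tool_pos"],1),np.array(c["origin"]).round(1))
for n,p in(("top",(471,29.4,152)),("wrist",(466.6,34.6,152))): print(n,proj(c,p))
for d in nets.spot_in("jar_lid","wrist")[:1]: print(d)
E
```

```text
time_s: 9.98
tool_pos: [603.9, -364.5, 184.6]
orientation: [-1.569, 0.003, 0.003]
contact_force: [0.2, 0.7, 0.1]
width: 85.3
time_s: 10.65
tool_pos: [534.4, -168.0, 211.4]
orientation: [-1.571, 0.0, -0.001]
contact_force: [1.0, 1.4, -0.8]
width: 85.3
time_s: 11.32
tool_pos: [463.4, 30.3, 211.7]
orientation: [-1.57, -0.002, 0.002]
contact_force: [0.0, 0.1, -0.3]
width: 85.4
[465.5  26.1 211.3] [391.1  26.3 365.9]
top [325.85461624 272.2770728 ]
wrist [334.41956838 265.4780781 ]
{'box': [280.1, 196.2, 99.6, 122.7], 'p': 0.83}
```

View pics/w6.png

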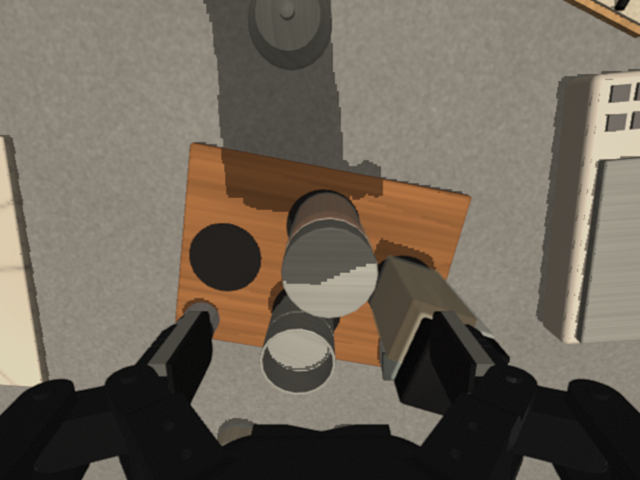

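```bash
python3 -m jog '[[100,2,10,3,0],[100,1.5,25,2.6,0],[100,0,25,0,0],[100,0,20,0,0],[100,0,0,0,0],[100,0,0,0,0]]'; python3 - <<'E'
from h import *
c=read_camera("wrist"); cv2.imwrite("pics/w7.png",c["frame"][...,::-1]); print(np.round(status.read_state()["tool_pos"],1))
E
```

```text
time_s: 12.17
tool_pos: [467.9, 32.1, 130.4]
orientation: [-1.571, 0.003, 0.001]
contact_force: [0.4, -1.0, 0.5]
width: 85.8
[468.8  32.2 131.5]
```

View pics/w7.png

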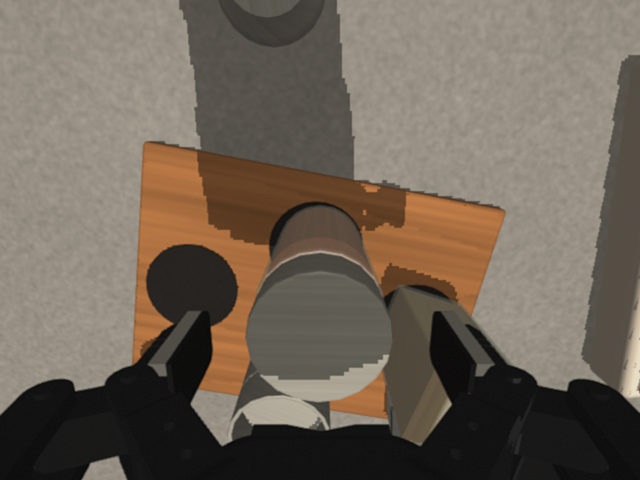

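```bash
python3 -m jog '[[100,0,12,-0.9,0],[100,0,9,0,0],[100,0,0,0,0],[100,0,0,0,0]]'; python3 -m jog '[[0,0,0,0,0],[0,0,0,0,0],[0,0,0,0,0],[0,0,0,0,0],[0,0,0,0,0],[0,0,0,0,0]]'
```

```text
time_s: 12.55
tool_pos: [468.7, 31.5, 110.7]
orientation: [-1.571, 0.0, -0.0]
contact_force: [0.2, 0.1, 1.3]
width: 85.2
time_s: 13.05
tool_pos: [469.1, 31.5, 111.3]
orientation: [-1.571, -0.001, -0.001]
contact_force: [-1.9, -1.1, 6.0]
width: 58.4
```

```bash
python3 -m jog '[[0,0,-8,0,0],[0,0,-17,0,0],[0,0,-25,0,0],[0,0,-30,0,0],[0,0,0,-15,0],[0,4,0,-30,0],[0,4,0,-30,0],[0,4,0,-30,0]]'; python3 -m jog '[[0,4,0,-30,0],[0,4,0,-30,0],[0,4,0,-30,0],[0,4,0,-30,0],[0,4,0,-30,0],[0,4,0,-30,0],[0,4,0,-30,0],[0,4,0,-30,0]]'; python3 -m jog '[[0,4,0,-30,0],[0,3,0,-15,0],[0,0,0,0,0],[0,0,25,0,0],[0,0,25,0,0],[0,0,15,0,0],[0,0,8,0,0],[0,0,0,0,0]]'; python3 -m jog '[[0,0,3,0,0],[0,0,1.5,0,0],[0,0,0,0,0]]'
```

```text
time_s: 13.72
tool_pos: [480.5, -74.3, 191.0]
orientation: [-1.571, -0.001, 0.001]
contact_force: [1.3, 0.5, -3.4]
width: 58.5
time_s: 14.38
tool_pos: [512.3, -314.9, 190.6]
orientation: [-1.571, 0.001, 0.0]
contact_force: [1.3, 0.2, -2.4]
width: 58.7
time_s: 15.05
tool_pos: [518.5, -357.3, 115.7]
orientation: [-1.569, 0.002, 0.002]
contact_force: [0.0, -1.5, -4.0]
width: 58.4
time_s: 15.3
tool_pos: [520.0, -358.6, 113.7]
orientation: [-1.572, -0.001, -0.001]
contact_force: [-0.2, 0.9, -3.7]
width: 58.4
```

```bash
python3 -m jog '[[0,0,1.2,0,0],[0,0,0.8,0,0],[0,0,0,0,0],[0,0,0,0,0]]'
```

```text
time_s: 15.63
tool_pos: [519.9, -358.7, 111.4]
orientation: [-1.571, -0.001, -0.001]
contact_force: [-0.0, 0.1, -0.9]
width: 58.3
```

```bash
python3 -m jog '[[0,0,0.6,0,0],[0,0,0,0,0],[100,0,0,0,0],[100,0,0,0,0],[100,0,0,0,0],[100,0,0,0,0],[100,0,-5,0,0],[100,0,-30,0,0]]'; python3 -m jog '[[100,0,-35,0,0],[100,0,-35,0,0],[100,1,0,29,0],[100,1,0,29,0],[100,1,0,29,0],[100,1,0,29,0],[100,1,0,29,0],[100,1,0,29,0]]'; python3 -m jog '[[100,1,0,29,0],[100,1,0,29,0],[100,1,0,29,0],[100,1,0,29,0],[100,1,0,29,0],[100,1,0,29,0],[100,1,0,29,0],[100,1,0,29,0]]';  python3 -m jog '[[100,1,0,29,0],[100,1,0,29,0],[100,0,0,0,5],[100,0,0,0,5],[100,0,0,0,5],[100,0,0,0,0],[100,0,0,0,0],[100,0,0,0,0]]'; python3 - <<'E'
from h import *
c=read_camera("wrist"); cv2.imwrite("pics/w8.png",c["frame"][...,::-1]); print(np.round(status.read_state()["tool_pos"],1))
for d in nets.spot_in("jar_square","wrist")[:1]: print(d)
E
```

```text
time_s: 16.3
tool_pos: [517.3, -356.9, 141.2]
orientation: [-1.566, 0.005, 0.005]
contact_force: [1.1, -0.8, -1.0]
width: 85.6
time_s: 16.97
tool_pos: [525.4, -183.2, 215.7]
orientation: [-1.571, 0.0, -0.001]
contact_force: [1.0, -1.0, -0.1]
width: 85.2
time_s: 17.63
tool_pos: [533.5, 49.0, 215.7]
orientation: [-1.571, -0.0, -0.001]
contact_force: [0.1, -0.6, -0.7]
width: 85.5
time_s: 18.3
tool_pos: [535.7, 105.5, 215.4]
orientation: [-1.561, 0.204, -0.204]
contact_force: [-0.4, 0.1, -0.5]
width: 85.4
[535.7 105.4 215.4]
{'box': [278.6, 184.3, 102.8, 129.1], 'p': 0.65}
```

View pics/w8.png

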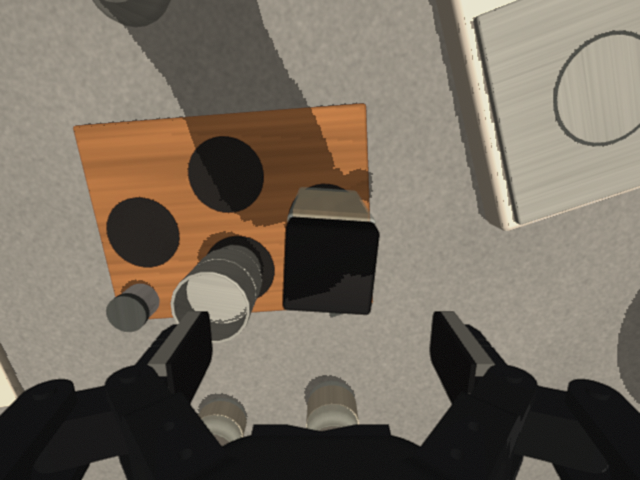

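```bash
python3 - <<'E'
from h import *
c=read_camera("wrist")
P=lambda x,y,z: at_z(c,x,y,z)[:2]
w=np.array([P(*p,167) for p in[(287,217),(379,221),(369,315),(283,305)]]); m=w.mean(0);print("sq",m.round(1))
for i in range(4): e=w[i]-w[i-1]; print(np.linalg.norm(e).round(1),np.degrees(np.arctan2(e[1],e[0])).round(1))
s=status.read_state(); Rt=R.from_rotvec(s["orientation"]).as_matrix(); t=np.array(s["tool_pos"]); print("tool shift",(Rt.T@([m[0],m[1],t[2]]-t)).round(1))
print("discs",P(226,174,12).round(1),P(143.5,232,12).round(1),"cup",P(216,302,104).round(1))
E
```

```text
sq [534.6 110.6]
53.6 161.0
51.2 72.5
57.9 -18.3
51.9 -112.2
tool shift [-2.4 -0.   4.7]
discs [473.9  28.8] [506.5 -68.8] cup [562.4  13.5]
```

```bash
python3 -m jog '[[100,0,0,0,4],[100,-1,10,2.5,0],[100,-1,20,2.2,0],[100,0,20,0,0],[100,0,10,0,0],[100,0,0,0,0],[100,0,0,0,0]]'; python3 - <<'E'
from h import *
c=read_camera("wrist"); cv2.imwrite("pics/w9.png",c["frame"][...,::-1]); s=status.read_state(); print(np.round(s["tool_pos"],1),s["orientation"])
E
```

```text
time_s: 19.03
tool_pos: [535.0, 110.6, 154.9]
orientation: [-1.556, 0.261, -0.259]
contact_force: [-0.1, -0.8, 0.7]
width: 85.7
[535.6 110.7 155.7] [-1.55507925  0.25960399 -0.26014839]
```

View pics/w9.png

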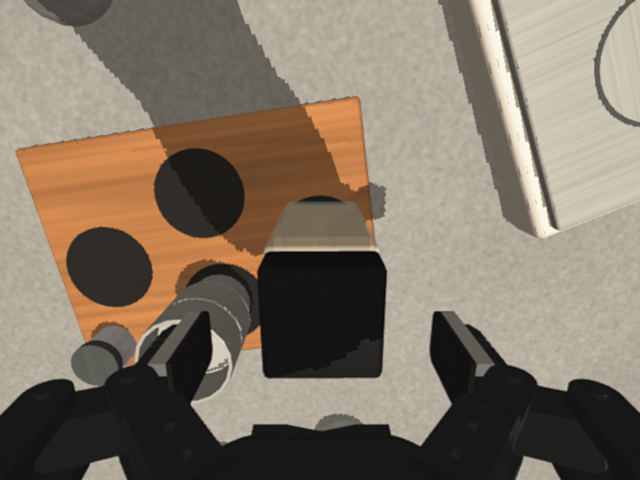

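```bash
python3 -m jog '[[100,0,15,0.5,0],[100,0,14,0.3,0],[100,0,0,0,0],[100,0,0,0,0]]'; python3 -m jog '[[0,0,0,0,0],[0,0,0,0,0],[0,0,0,0,0],[0,0,0,0,0],[0,0,0,0,0],[0,0,0,0,0]]'; python3 -c "
from h import *
s=status.read_state();print(R.from_rotvec(s['orientation']).as_matrix()[:2,0])"
```

```text
time_s: 19.42
tool_pos: [535.7, 111.4, 126.9]
orientation: [-1.555, 0.26, -0.26]
contact_force: [-0.3, 0.0, 0.8]
width: 85.2
time_s: 19.92
tool_pos: [536.3, 111.3, 127.5]
orientation: [-1.555, 0.259, -0.262]
contact_force: [-0.2, -1.0, 5.5]
width: 53.2
[ 0.94539617 -0.32591671]
```

```bash
python3 -m jog '[[0,0,-8,0,0],[0,0,-20,0,0],[0,0,-30,0,0],[0,0,-32,0,0],[0,0,-30,0,0],[0,2,0,-15,0],[0,3.5,0,-29,0],[0,3.5,0,-29,0]]'; python3 -m jog '[[0,3.5,0,-29,0],[0,3.5,0,-29,0],[0,3.5,0,-29,0],[0,3.5,0,-29,0],[0,3.5,0,-29,0],[0,3.5,0,-29,0],[0,3.5,0,-29,0],[0,3.5,0,-29,0]]';python3 -m jog '[[0,3.5,0,-29,0],[0,3.5,0,-29,0],[0,3.5,0,-29,0],[0,3.5,0,-29,0],[0,3.5,0,-29,0],[0,1,0,-17,0],[0,0,0,0,0],[0,0,0,0,0]]'
```

```text
time_s: 20.58
tool_pos: [520.2, 39.3, 247.2]
orientation: [-1.555, 0.258, -0.26]
contact_force: [0.4, -0.3, -3.5]
width: 53.3
time_s: 21.25
tool_pos: [470.4, -190.2, 246.8]
orientation: [-1.555, 0.26, -0.26]
contact_force: [0.9, 0.7, -3.0]
width: 53.2
time_s: 21.92
tool_pos: [435.3, -348.8, 246.4]
orientation: [-1.554, 0.262, -0.262]
contact_force: [0.0, 1.0, -2.8]
width: 53.1
```

```bash
python3 -m jog '[[0,0,30,0,0],[0,0,35,0,0],[0,0,30,0,0],[0,0,15,0,0],[0,0,4,0,0],[0,0,0,0,0],[0,0,0,0,0]]'
```

```text
time_s: 22.5
tool_pos: [436.6, -348.0, 133.5]
orientation: [-1.556, 0.259, -0.261]
contact_force: [0.0, -0.0, -2.5]
width: 53.0
```

```bash
python3 -m jog '[[0,0,3,0,0],[0,0,2,0,0],[0,0,1,0,0],[0,0,0,0,0],[0,0,0,0,0]]'; python3 -m jog '[[0,0,0.6,0,0],[0,0,0,0,0],[0,0,0,0,0]]'
```

```text
time_s: 22.92
tool_pos: [436.5, -348.6, 127.5]
orientation: [-1.556, 0.259, -0.262]
contact_force: [-0.2, 1.5, 6.8]
width: 53.0
time_s: 23.17
tool_pos: [436.6, -348.8, 127.5]
orientation: [-1.556, 0.258, -0.263]
contact_force: [-1.4, 1.1, 11.3]
width: 53.0
```

```bash
python3 -m jog '[[100,0,0,0,0],[100,0,0,0,0],[100,0,0,0,0],[100,0,0,0,0],[100,0,-5,0,0],[100,0,-30,0,0],[100,0,-35,0,0],[100,0,-20,0,0]]'; python3 -m jog '[[100,0,0,29.3,0],[100,0,0,29.3,0],[100,0,0,29.3,0],[100,0,0,29.3,0],[100,0,0,29.3,0],[100,0,0,29.3,0],[100,0,0,29.3,0],[100,0,0,29.3,0]]'; python3 -m jog '[[100,0,0,29.3,0],[100,0,0,29.3,0],[100,0,0,29.3,0],[100,0,0,29.3,0],[100,0,30,29.3,0],[100,0,30,0,0],[100,0,20,0,0],[100,0,0,0,0]]'; python3 -m jog '[[100,0,0,0,0],[100,0,0,0,0]]'; python3 - <<'E'
from h import *
c=read_camera("wrist"); cv2.imwrite("pics/w10.png",c["frame"][...,::-1]); s=status.read_state(); print(np.round(s["tool_pos"],1),s["orientation"])
for p in((562,9,104),(562,13,104)): print(proj(c,p))
for d in nets.spot_in("cup_upper","wrist")[:2]: print(d)
E
```

```text
time_s: 23.83
tool_pos: [436.3, -348.6, 218.9]
orientation: [-1.556, 0.259, -0.262]
contact_force: [0.3, -1.1, 0.1]
width: 85.6
time_s: 24.5
tool_pos: [512.5, -125.2, 216.0]
orientation: [-1.555, 0.26, -0.261]
contact_force: [0.4, 0.2, -0.0]
width: 85.4
time_s: 25.17
tool_pos: [557.5, 12.4, 132.0]
orientation: [-1.557, 0.265, -0.254]
contact_force: [0.2, 0.1, -0.5]
width: 85.4
time_s: 25.33
tool_pos: [560.6, 11.5, 137.3]
orientation: [-1.555, 0.26, -0.262]
contact_force: [0.6, -0.3, -0.5]
width: 85.4
[560.9  11.4 137.6] [-1.55468048  0.25899622 -0.26279634]
[317.97488248 283.15724993]
[324.95742781 280.90994648]
{'box': [261.8, 230.2, 111.0, 111.4], 'p': 0.82}
{'box': [275.1, 213.5, 84.9, 27.9], 'p': 0.31}
```

View pics/w10.png

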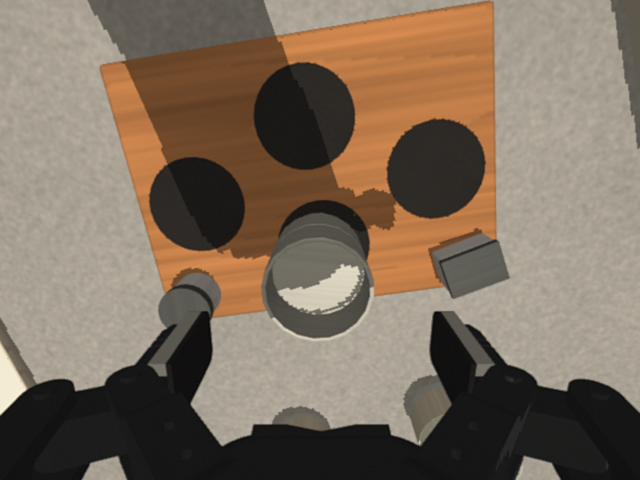

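```bash
python3 -m jog '[[100,1.5,15,-0.6,0],[100,1,25,-0.6,0],[100,0,20,0,0],[100,0,12,0,0],[100,0,3.5,0,0],[100,0,0,0,0],[100,0,0,0,0]]'; python3 -m jog '[[0,0,0,0,0],[0,0,0,0,0],[0,0,0,0,0],[0,0,0,0,0],[0,0,0,0,0],[0,0,0,0,0]]'; python3 -m jog '[[0,0,-4,0,0],[0,0,-8,0,0],[0,0,-12,0,0],[0,0,-15,0,0],[0,0,-18,0,0],[0,0,-18,0,0],[0,0,0,0,0],[0,0,0,0,0]]'; python3 - <<'E'
from h import *
c=read_camera("side"); b=c["frame"][...,::-1]
a=proj(c,[563,9,80]).astype(int); g=b[a[1]-75:a[1]+75,a[0]-100:a[0]+100]
cv2.imwrite("pics/s11.png",cv2.resize(g,None,fx=3,fy=3,interpolation=cv2.INTER_CUBIC))
E
```

```text
time_s: 26.02
tool_pos: [562.7, 9.6, 61.6]
orientation: [-1.555, 0.259, -0.262]
contact_force: [0.8, 0.3, -0.1]
width: 85.4
time_s: 26.52
tool_pos: [562.9, 9.7, 61.9]
orientation: [-1.555, 0.258, -0.263]
contact_force: [-1.7, -0.5, 7.7]
width: 60.9
time_s: 27.18
tool_pos: [562.6, 9.8, 136.5]
orientation: [-1.555, 0.259, -0.262]
contact_force: [-1.0, -0.4, -0.8]
width: 60.8
```

View pics/s11.png

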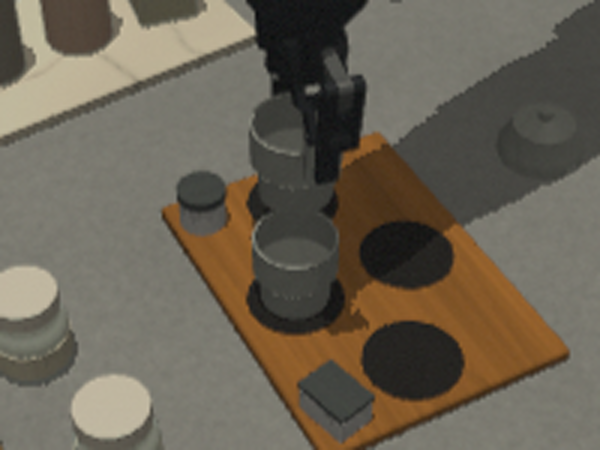

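```bash
python3 -m jog '[[0,-8,0,12,0],[0,-15,0,25,0],[0,-15,0,25,0],[0,-15,0,25,0],[0,-15,0,25,0],[0,-15,0,25,0],[0,-15,0,25,0],[0,-15,0,25,0]]'; python3 -m jog '[[0,-15,0,25,0],[0,-15,0,25,0],[0,-15,0,25,0],[0,-15,0,25,0],[0,-15,0,25,0],[0,-7,0,10,0],[0,0,0,0,0],[0,0,0,0,0]]'; python3 -m jog '[[0,0,20,0,0],[0,0,20,0,0],[0,0,12,0,0],[0,0,6,0,0],[0,0,0,0,0],[0,0,0,0,0]]'
```

```text
time_s: 27.9
tool_pos: [514.8, 224.4, 134.0]
orientation: [-1.556, 0.262, -0.259]
contact_force: [0.5, 0.4, -2.3]
width: 61.1
time_s: 28.57
tool_pos: [481.7, 377.6, 134.1]
orientation: [-1.557, 0.26, -0.258]
contact_force: [0.2, -0.4, -1.6]
width: 60.6
time_s: 29.07
tool_pos: [482.7, 376.9, 77.4]
orientation: [-1.555, 0.261, -0.261]
contact_force: [-0.3, -0.1, -0.4]
width: 60.9
```

```bash
python3 -m jog '[[0,7,0,-12,0],[0,7.6,0,-12.5,0],[0,0,0,0,0],[0,0,2,0,0],[0,0,1.5,0,0],[0,0,0,0,0],[0,0,0,0,0]]'; python3 -m jog '[[0,0,0.8,0,0],[0,0,0,0,0],[0,0,0,0,0]]'; python3 -m jog '[[0,0,0.7,0,0],[0,0,0,0,0],[0,0,0,0,0]]'
```

```text
time_s: 29.65
tool_pos: [488.2, 350.0, 73.7]
orientation: [-1.555, 0.26, -0.26]
contact_force: [1.0, 0.2, -1.0]
width: 60.7
time_s: 29.9
tool_pos: [488.2, 350.1, 73.2]
orientation: [-1.555, 0.26, -0.26]
contact_force: [-1.3, -0.9, 3.0]
width: 60.9
time_s: 30.15
tool_pos: [488.3, 350.1, 73.2]
orientation: [-1.554, 0.26, -0.261]
contact_force: [-2.0, -1.9, 8.8]
width: 60.9
```

```bash
python3 -m jog '[[100,0,0,0,0],[100,0,0,0,0],[100,0,0,0,0],[100,0,0,0,0],[100,0,0,0,0],[100,0,-20,0,0],[100,0,-35,0,0],[100,0,-35,0,0]]';  python3 -m jog '[[100,0,-35,0,0],[100,0,-17,0,0],[100,7.45,0,-28.2,0],[100,7.45,0,-28.2,0],[100,7.45,0,-28.2,0],[100,7.45,0,-28.2,0],[100,7.45,0,-28.2,0],[100,7.45,0,-28.2,0]]'; python3 -m jog '[[100,7.45,0,-28.2,0],[100,7.45,0,-28.2,0],[100,7.45,0,-28.2,0],[100,7.45,0,-28.2,0],[100,7.45,0,-28.2,0],[100,7.45,0,-28.2,0],[100,7.45,0,-28.2,0],[100,7.45,0,-28.2,0]]'; python3 -m jog '[[100,7.45,0,-28.2,0],[100,7.45,0,-28.2,0],[100,7.45,0,-28.2,0],[100,7.45,0,-28.2,0],[100,7.45,0,-28.2,0],[100,7.45,0,-28.2,0],[100,7.45,0,-28.2,0],[100,7.45,0,-28.2,0]]'; python3 -m jog '[[100,7.45,0,-28.2,0],[100,7.45,0,-28.2,0],[100,0,0,0,0],[100,0,0,0,0]]'
python3 - <<'E'
from h import *
c=read_camera("top"); cv2.imwrite("pics/t12.png",cv2.resize(c["frame"][200:360,90:530,::-1],None,fx=1.8,fy=1.8,interpolation=cv2.INTER_CUBIC))
for l in("cup_upper","cup_lower"): print([(d["p"],d["box"]) for d in nets.spot_in(l,"top")[:2]])
w=read_camera("wrist")
for n,p in(("sq",(436.6,-348.8,167)),("lid",(520,-358.7,152)),("cork",(605,-365.2,182))): print(n,proj(w,p))
for l in("jar_square","jar_lid","jar_cork"): print(l,[(d["p"],d["box"]) for d in nets.spot_in(l,"wrist")[:1]])
E
```

```text
time_s: 30.82
tool_pos: [487.4, 349.2, 162.2]
orientation: [-1.557, 0.262, -0.259]
contact_force: [0.9, 0.7, 0.6]
width: 85.5
time_s: 31.48
tool_pos: [475.1, 174.0, 214.3]
orientation: [-1.555, 0.26, -0.26]
contact_force: [0.7, -0.2, -0.5]
width: 85.2
time_s: 32.15
tool_pos: [457.9, -58.8, 214.4]
orientation: [-1.555, 0.26, -0.261]
contact_force: [0.5, -0.2, -0.2]
width: 85.5
time_s: 32.82
tool_pos: [440.7, -291.6, 214.3]
orientation: [-1.555, 0.261, -0.261]
contact_force: [0.9, -0.5, 0.3]
width: 86.0
time_s: 33.15
tool_pos: [436.4, -349.5, 213.8]
orientation: [-1.554, 0.263, -0.262]
contact_force: [-0.7, 0.8, -0.6]
width: 85.6
[(0.62, [126.9, 257.0, 36.6, 34.5])]
[(0.77, [296.2, 229.2, 31.7, 29.2])]
sq [319.17109602 271.13748365]
lid [345.60240834 377.16884025]
cork [378.54887212 511.66968679]
jar_square [(0.72, [270.1, 190.2, 95.0, 128.3])]
jar_lid [(0.9, [299.9, 291.0, 91.1, 128.5])]
jar_cork [(0.97, [330.3, 389.8, 77.4, 50.9])]
```

View pics/t12.png

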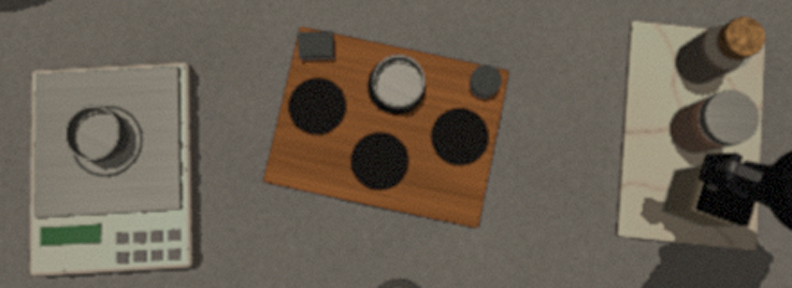

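```bash
python3 - <<'E'
from h import *
c=read_camera("top"); P=lambda x,y,z: at_z(c,x/1.8+90-.2,y/1.8+200-.2,z)[:2].round(1)
print("cup",P(97,138,115),"ring",P(107,141,55)); print("discs sq,lid,cork",P(317.5,105,12),P(380,160.5,12),P(460,136.5,12),"lower cup",P(398,83,72))
E
python3 -m jog '[[100,0,30,0.7,0],[100,0,30,0,0],[100,0,20,0,0],[100,0,7,0,0],[100,0,0,0,0],[100,0,0,0,0]]'; python3 -m jog '[[0,0,0,0,0],[0,0,0,0,0],[0,0,0,0,0],[0,0,0,0,0],[0,0,0,0,0],[0,0,0,0,0]]'
```

```text
cup [487.1 340.8] ring [488.8 348.4]
discs sq,lid,cork [543.2 106.6] [476.6  27.3] [508.5 -70.4] lower cup [564.2   7.4]
time_s: 34.05
tool_pos: [437.4, -347.7, 128.1]
orientation: [-1.555, 0.26, -0.26]
contact_force: [-0.0, 0.3, 0.3]
width: 85.4
time_s: 34.55
tool_pos: [437.6, -348.4, 128.9]
orientation: [-1.557, 0.259, -0.262]
contact_force: [-1.3, -0.4, 6.1]
width: 52.8
```

```bash
python3 -m jog '[[0,0,-8,0,0],[0,0,-20,0,0],[0,0,-30,0,0],[0,0,-30,0,0],[0,0,-12,0,0],[0,-2,0,15,0],[0,-3.5,0,29,0],[0,-3.5,0,29,0]]'; python3 -m jog '[[0,-3.5,0,29,0],[0,-3.5,0,29,0],[0,-3.5,0,29,0],[0,-3.5,0,29,0],[0,-3.5,0,29,0],[0,-3.5,0,29,0],[0,-3.5,0,29,0],[0,-3.5,0,29,0]]';python3 -m jog '[[0,-3.5,0,29,0],[0,-3.5,0,29,0],[0,-3.5,0,29,0],[0,-3.5,0,29,0],[0,-3.5,0,29,0],[0,-1.3,0,17,0],[0,0,0,0,0],[0,0,0,0,0]]';python3 -m jog '[[0,0,0,0,0],[0,0,0,0,0]]'
```

```text
time_s: 35.22
tool_pos: [452.0, -274.8, 227.2]
orientation: [-1.555, 0.262, -0.262]
contact_force: [0.1, -0.3, -3.1]
width: 52.7
time_s: 35.88
tool_pos: [500.7, -45.2, 227.1]
orientation: [-1.555, 0.261, -0.26]
contact_force: [1.5, -0.1, -2.8]
width: 53.1
time_s: 36.55
tool_pos: [535.7, 113.2, 226.7]
orientation: [-1.556, 0.26, -0.258]
contact_force: [0.1, -0.1, -2.7]
width: 53.3
time_s: 36.72
tool_pos: [535.9, 111.4, 227.2]
orientation: [-1.555, 0.261, -0.261]
contact_force: [-0.6, 0.2, -3.5]
width: 52.8
```

Down about 99 mm onto the disc (picked at z ≈ 128).

```bash
python3 -m jog '[[0,1,25,0,0],[0,0,30,0,0],[0,0,25,0,0],[0,0,10,0,0],[0,0,4,0,0],[0,0,0,0,0],[0,0,0,0,0]]';python3 -m jog '[[0,0,2,0,0],[0,0,1.5,0,0],[0,0,0,0,0],[0,0,0,0,0]]';python3 -m jog '[[0,0,0.8,0,0],[0,0,0,0,0],[0,0,0,0,0]]'
```

```text
time_s: 37.3
tool_pos: [538.1, 111.6, 134.5]
orientation: [-1.555, 0.26, -0.262]
contact_force: [-0.2, 0.0, -2.2]
width: 53.0
time_s: 37.63
tool_pos: [537.5, 111.8, 130.2]
orientation: [-1.555, 0.26, -0.261]
contact_force: [-0.2, -0.1, -2.8]
width: 53.1
time_s: 37.88
tool_pos: [537.4, 111.8, 129.0]
orientation: [-1.555, 0.26, -0.26]
contact_force: [0.9, -1.0, -3.3]
width: 53.2
```

```bash
python3 -m jog '[[0,0,0.7,0,0],[0,0,0,0,0],[0,0,0,0,0]]';python3 -m jog '[[0,0,0.6,0,0],[0,0,0,0,0],[0,0,0,0,0]]'
```

```text
time_s: 38.13
tool_pos: [537.5, 111.7, 128.9]
orientation: [-1.555, 0.26, -0.261]
contact_force: [-1.5, -0.3, 6.1]
width: 52.8
time_s: 38.38
tool_pos: [537.6, 111.6, 128.9]
orientation: [-1.555, 0.259, -0.262]
contact_force: [-3.5, -1.6, 10.3]
width: 53.0
```

```bash
python3 -m jog '[[100,0,0,0,0],[100,0,0,0,0],[100,0,0,0,0],[100,0,0,0,0],[100,0,-5,0,0],[100,0,-30,0,0],[100,0,-30,0,0],[100,0,-22,0,0]]'; python3 -m jog '[[100,0,0,0,-6.33],[100,0,0,0,-6.33],[100,0,0,0,-6.33],[100,-1.1,0,-29.4,0],[100,-1.1,0,-29.4,0],[100,-1.1,0,-29.4,0],[100,-1.1,0,-29.4,0],[100,-1.1,0,-29.4,0]]';  python3 -m jog '[[100,-1.1,0,-29.4,0],[100,-1.1,0,-29.4,0],[100,-1.1,0,-29.4,0],[100,-1.1,0,-29.4,0],[100,-1.1,0,-29.4,0],[100,-1.1,0,-29.4,0],[100,-1.1,0,-29.4,0],[100,-1.1,0,-29.4,0]]'; python3 -m jog '[[100,-1.1,0,-29.4,0],[100,-1.1,0,-29.4,0],[100,-1.1,0,-29.4,0],[100,0,0,0,0],[100,0,0,0,0],[100,0,0,0,0]]'
```

```text
time_s: 39.05
tool_pos: [537.6, 111.8, 217.0]
orientation: [-1.555, 0.26, -0.261]
contact_force: [0.0, -1.3, 0.7]
width: 85.3
time_s: 39.72
tool_pos: [531.6, -36.5, 215.1]
orientation: [-1.571, -0.0, -0.0]
contact_force: [0.7, -0.9, -0.3]
width: 85.5
time_s: 40.38
tool_pos: [522.7, -272.0, 215.1]
orientation: [-1.571, 0.0, -0.001]
contact_force: [0.5, -0.1, 0.7]
width: 85.0
time_s: 40.88
tool_pos: [519.4, -358.4, 214.7]
orientation: [-1.57, 0.001, -0.0]
contact_force: [0.7, 0.3, 0.5]
width: 85.2
```

```bash
python3 -m jog '[[100,0.4,30,-0.2,0],[100,0,30,0,0],[100,0,30,0,0],[100,0,14,0,0],[100,0,0,0,0],[100,0,0,0,0]]'; python3 -m jog '[[0,0,0,0,0],[0,0,0,0,0],[0,0,0,0,0],[0,0,0,0,0],[0,0,0,0,0],[0,0,0,0,0]]'; python3 -m jog '[[0,0,-8,0,0],[0,0,-17,0,0],[0,0,-25,0,0],[0,0,-30,0,0],[0,0,0,15,0],[0,-4,0,30,0],[0,-4,0,30,0],[0,-4,0,30,0]]'; python3 -m jog '[[0,-4,0,30,0],[0,-4,0,30,0],[0,-4,0,30,0],[0,-4,0,30,0],[0,-4,0,30,0],[0,-4,0,30,0],[0,-4,0,30,0],[0,-4,0,30,0]]'; python3 -m jog '[[0,-4,0,30,0],[0,-3,0,15,0],[0,0,0,0,0],[0,0,0,0,0],[0,0,0,0,0]]'
```

```text
time_s: 41.38
tool_pos: [520.0, -357.6, 110.9]
orientation: [-1.57, 0.0, 0.001]
contact_force: [0.3, -0.2, 0.5]
width: 85.7
time_s: 41.88
tool_pos: [521.1, -359.1, 113.0]
orientation: [-1.572, -0.002, -0.003]
contact_force: [-0.2, 1.6, 6.3]
width: 58.3
time_s: 42.55
tool_pos: [507.4, -252.7, 191.0]
orientation: [-1.571, 0.001, -0.001]
contact_force: [0.9, 0.8, -3.1]
width: 58.5
time_s: 43.22
tool_pos: [475.4, -12.3, 191.1]
orientation: [-1.571, 0.0, -0.001]
contact_force: [0.6, 0.8, -3.5]
width: 58.3
time_s: 43.63
tool_pos: [469.1, 30.9, 190.9]
orientation: [-1.571, -0.0, -0.0]
contact_force: [-0.9, -1.0, -3.3]
width: 58.5
```

```bash
python3 -m jog '[[0,0.3,25,0.5,0],[0,0,25,0,0],[0,0,15,0,0],[0,0,8,0,0],[0,0,0,0,0],[0,0,0,0,0]]';python3 -m jog '[[0,0,2.5,0,0],[0,0,1,0,0],[0,0,0,0,0],[0,0,0,0,0]]';python3 -m jog '[[0,0,0.8,0,0],[0,0,0,0,0],[0,0,0,0,0]]'
```

```text
time_s: 44.13
tool_pos: [469.7, 31.1, 118.0]
orientation: [-1.571, 0.001, -0.001]
contact_force: [0.2, -0.2, -4.2]
width: 58.1
time_s: 44.47
tool_pos: [469.7, 31.7, 114.7]
orientation: [-1.571, -0.0, -0.001]
contact_force: [0.1, -0.6, -3.3]
width: 58.6
time_s: 44.72
tool_pos: [469.4, 31.7, 113.5]
orientation: [-1.571, 0.0, -0.0]
contact_force: [-0.2, -0.8, -3.7]
width: 58.5
```

```bash
python3 -m jog '[[0,0,0.8,0,0],[0,0,0,0,0],[0,0,0,0,0]]';python3 -m jog '[[0,0,0.8,0,0],[0,0,0,0,0],[0,0,0,0,0]]'
```

```text
time_s: 44.97
tool_pos: [469.7, 31.7, 113.0]
orientation: [-1.571, -0.0, -0.001]
contact_force: [-0.5, 0.6, 3.6]
width: 58.3
time_s: 45.22
tool_pos: [470.0, 31.8, 113.0]
orientation: [-1.571, -0.001, -0.002]
contact_force: [-3.9, 0.9, 12.8]
width: 58.1
```

```bash
python3 -m jog '[[100,0,0,0,0],[100,0,0,0,0],[100,0,0,0,0],[100,0,0,0,0],[100,0,-10,0,0],[100,0,-30,0,0],[100,0,-32,0,0],[100,0,-30,0,0]]'; python3 -m jog '[[100,0,0,0,0],[100,9.65,0,-28.35,0],[100,9.65,0,-28.35,0],[100,9.65,0,-28.35,0],[100,9.65,0,-28.35,0],[100,9.65,0,-28.35,0],[100,9.65,0,-28.35,0],[100,9.65,0,-28.35,0]]'; python3 -m jog '[[100,9.65,0,-28.35,0],[100,9.65,0,-28.35,0],[100,9.65,0,-28.35,0],[100,9.65,0,-28.35,0],[100,9.65,0,-28.35,0],[100,9.65,0,-28.35,0],[100,9.65,0,-28.35,0],[100,0,0,0,0]]'; python3 -m jog '[[100,0,0,0,0],[100,0,0,0,0]]'; python3 -c "
from h import *
w=read_camera('wrist');print(proj(w,(605,-365.2,182)),[(d['p'],d['box']) for d in nets.spot_in('jar_cork','wrist')[:1]])"
```

```text
time_s: 45.88
tool_pos: [469.0, 31.6, 214.9]
orientation: [-1.571, 0.001, 0.0]
contact_force: [1.4, -0.1, -0.1]
width: 85.4
time_s: 46.55
tool_pos: [537.1, -168.3, 213.3]
orientation: [-1.571, 0.001, -0.0]
contact_force: [-0.4, -0.3, -0.4]
width: 85.4
time_s: 47.22
tool_pos: [605.0, -370.0, 211.3]
orientation: [-1.571, 0.004, -0.002]
contact_force: [-0.3, 0.8, -0.2]
width: 85.5
time_s: 47.38
tool_pos: [604.0, -365.1, 212.9]
orientation: [-1.57, 0.002, 0.0]
contact_force: [-0.5, 0.4, 0.6]
width: 85.5
[320.40764902 283.03341845] [(0.93, [279.3, 192.5, 87.8, 130.4])]
```

```bash
python3 -m jog '[[100,1,20,0,0],[100,0,25,0,0],[100,0,20,0,0],[100,0,6,0,0],[100,0,0,0,0],[100,0,0,0,0]]'; python3 -m jog '[[0,0,0,0,0],[0,0,0,0,0],[0,0,0,0,0],[0,0,0,0,0],[0,0,0,0,0],[0,0,0,0,0],[0,0,0,0,0]]'; python3 -m jog '[[0,0,-8,0,0],[0,0,-17,0,0],[0,0,-25,0,0],[0,0,-20,0,0],[0,-4,0,12,0],[0,-9,0,25,0],[0,-9,0,25,0],[0,-9,0,25,0]]'; python3 -m jog '[[0,-9,0,25,0],[0,-9,0,25,0],[0,-9,0,25,0],[0,-9,0,25,0],[0,-9,0,25,0],[0,-9,0,25,0],[0,-9,0,25,0],[0,-9,0,25,0]]'; python3 -m jog '[[0,0,0,12,0],[0,0,0,0,0],[0,0,0,0,0],[0,0,0,0,0]]'
```

```text
time_s: 47.98
tool_pos: [605.6, -364.8, 144.0]
orientation: [-1.571, -0.001, -0.0]
contact_force: [0.5, -1.0, 0.3]
width: 85.5
time_s: 48.57
tool_pos: [606.1, -365.6, 144.2]
orientation: [-1.572, -0.001, -0.002]
contact_force: [0.4, 0.1, 5.3]
width: 42.4
time_s: 49.23
tool_pos: [573.6, -277.5, 212.7]
orientation: [-1.571, 0.002, -0.0]
contact_force: [-0.1, 0.4, -2.2]
width: 42.1
time_s: 49.9
tool_pos: [501.6, -77.2, 213.1]
orientation: [-1.571, 0.001, -0.0]
contact_force: [0.6, 1.0, -2.4]
width: 42.3
time_s: 50.23
tool_pos: [502.9, -66.8, 212.9]
orientation: [-1.571, 0.0, -0.001]
contact_force: [0.0, -0.8, -3.5]
width: 42.1
```

```bash
python3 -m jog '[[0,0,25,0.5,0],[0,0,22,0,0],[0,0,12,0,0],[0,0,5,0,0],[0,0,0,0,0],[0,0,0,0,0]]';python3 -m jog '[[0,0,2,0,0],[0,0,1,0,0],[0,0,0,0,0],[0,0,0,0,0]]';python3 -m jog '[[0,0,0.8,0,0],[0,0,0,0,0],[0,0,0,0,0]]'
```

```text
time_s: 50.73
tool_pos: [502.9, -66.4, 149.2]
orientation: [-1.571, 0.001, -0.001]
contact_force: [-0.1, 0.2, -2.0]
width: 42.2
time_s: 51.07
tool_pos: [502.7, -65.8, 146.2]
orientation: [-1.571, -0.0, -0.001]
contact_force: [0.5, -0.3, -2.9]
width: 42.5
time_s: 51.32
tool_pos: [502.5, -65.7, 145.1]
orientation: [-1.571, 0.0, -0.0]
contact_force: [-0.1, -0.2, -2.2]
width: 42.1
```

```bash
python3 -m jog '[[0,0,0.8,0,0],[0,0,0,0,0],[0,0,0,0,0]]';python3 -m jog '[[0,0,0.8,0,0],[0,0,0,0,0],[0,0,0,0,0]]'
```

```text
time_s: 51.57
tool_pos: [502.5, -65.7, 144.2]
orientation: [-1.571, 0.0, -0.0]
contact_force: [0.1, 0.1, -3.3]
width: 42.2
time_s: 51.82
tool_pos: [502.9, -65.7, 144.2]
orientation: [-1.571, -0.001, -0.001]
contact_force: [-1.8, 1.0, 4.1]
width: 42.4
```

```bash
python3 -m jog '[[100,0,0,0,0],[100,0,0,0,0],[100,0,0,0,0],[100,0,0,0,0],[100,0,0,0,0],[100,0,-25,0,0],[100,0,-35,0,0],[100,0,-35,0,0]]'; python3 -m jog '[[100,0,-35,0,0],[100,-10,0,30,0],[100,-10,0,30,0],[100,-10,0,30,0],[100,-10,0,30,0],[100,-10,0,30,0],[100,-10,0,30,0],[100,-10,0,30,0]]'; python3 -m jog '[[100,-10,0,25,0],[100,-10,0,25,0],[100,-10,0,25,0],[100,0,0,25,0],[100,0,0,0,0],[100,0,0,0,0]]'; python3 - <<'E'
from h import *
w=read_camera("wrist"); print(status.read_state()["tool_pos"]); cv2.imwrite("pics/w15.png",w["frame"][...,::-1])
c=read_camera("top"); f=c["frame"][...,::-1]; g=cv2.resize(f[200:360,90:380],None,fx=2.7,fy=2.7,interpolation=cv2.INTER_CUBIC); cv2.imwrite("pics/t16.png",g)
for l in("jar_lid","jar_square","jar_cork"): print(l,[(d["p"],d["box"]) for d in nets.spot_in(l,"top")[:1]])
E
```

```text
time_s: 52.48
tool_pos: [501.6, -65.6, 238.9]
orientation: [-1.571, 0.002, 0.001]
contact_force: [0.2, -0.6, -0.1]
width: 84.9
time_s: 53.15
tool_pos: [431.9, 145.5, 273.5]
orientation: [-1.571, 0.0, -0.001]
contact_force: [1.2, 0.7, -0.6]
width: 85.2
time_s: 53.65
tool_pos: [402.3, 245.2, 273.1]
orientation: [-1.571, -0.001, 0.002]
contact_force: [-0.3, 0.8, -0.2]
width: 85.3
[402.42371466 244.38162883 273.1785921 ]
jar_lid [(0.72, [280.1, 269.0, 32.9, 37.8])]
jar_square [(0.59, [243.7, 233.5, 37.7, 40.7])]
jar_cork [(0.66, [331.8, 258.4, 32.4, 32.4])]
```

View pics/w15.png

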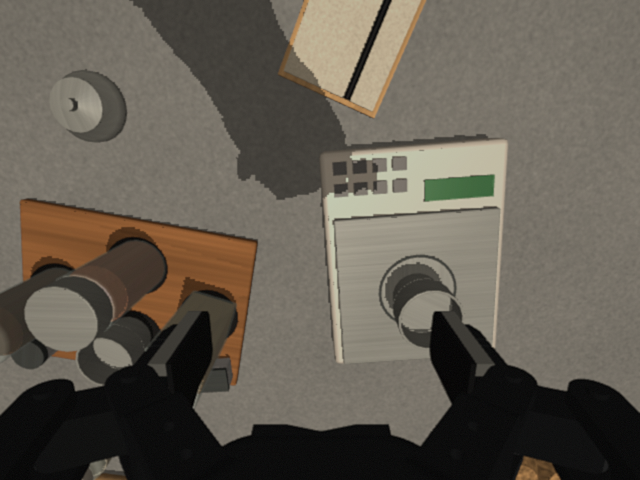

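View pics/t16.png

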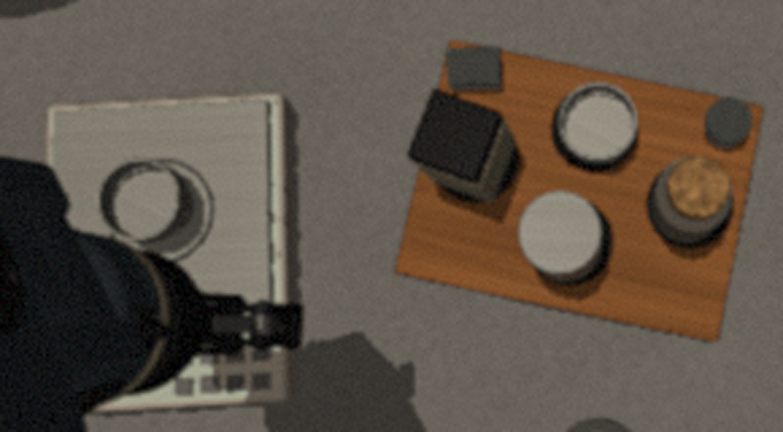

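```bash
python3 - <<'E'
from h import *
w=read_camera("wrist"); print("ring",at_z(w,418,291,55).round(1),"cup",at_z(w,429,311,115).round(1))
s=status.read_state(); print(s["time_s"],s["contact_force"])
c=read_camera("top"); P=lambda x,y,z: at_z(c,x/2.7+90-.3,y/2.7+200-.3,z)[:2].round(1)
print("ring",P(161,211,55),"cup",P(146,205,115),"lid",P(562.5,235,152),"cork",P(700,187,182))
E
```

```text
ring [489.5 348.8  55. ] cup [483.6 343.5 115. ]
53.95 [-0.12598158  0.94764633 -0.37443221]
ring [489.4 348.3] cup [488.8 340.8] lid [471.6  29.7] cork [505.4 -66.6]
```

```bash
python3 -c "
from h import *
print(arm.close_job())"
```

```text
the job is handed in; nothing more can be done
None
```

The job is done and handed in at about 54 s of the 147 s allowed. I moved the three jars to the marble board, lifted the top cup out and stood it on the scale. Then I put each jar back on the disc it came from.

**Last checks**
- **Jars:** in the final top picture all three stand upright on their own discs. Hand-measured lid and cork positions match their starts within about 1 mm. The network boxes moved by about 2 pixels (roughly 4 mm) or less; the square jar was checked only this way.
- **Bystanders:** the lower cup and both tins look unmoved on the stand.
- **Cup:** it stands upright inside the ring, about 7–8 mm off centre by both cameras. That leaves a margin of roughly 6–8 mm to the ring.
- **Forces:** the largest contact force I saw in the readings was about 14 N. At the end the gripper was open and clear of everything.

**What disagreed or failed**
- **First grasp missed:** the fingers closed just above the cork without touching it. The fingertips sat about 10 mm above the TCP when shut, not the documented 22 mm ahead of it. I corrected for this by observation, and every later grasp held.
- **Camera differences:** the top and wrist cameras differed by about 5 mm on the tall objects. I centred the jars and cup between the fingers in the wrist picture, and put each jar back at the arm position where it was picked.
- **Cup position:** the arm's own reading at release put the cup within about 2 mm of the ring centre, closer than the 7–8 mm the cameras showed. It is inside the ring either way.

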